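# Lock a filter cartridge into the bench dust extractor

## Task

Fit the filter cartridge to the bench dust extractor: put it upright into the round socket, feel gently for the angle at which its two lugs drop into the slots, push it down against the spring, turn it a quarter turn clockwise (seen from above) and let it rise into its lock. Never force it against the socket, leave the cartridge locked and let go of it, and do not disturb the jar, the tape or the sanding block.

Things in the scene. Friction and masses are not known exactly. Their poses are not given: they have to be found in the camera images.
- cartridge_mid (a point): filter cartridge, about 0.2 kg, loose, upright, 78 mm tall; point on its axis 39 mm above its underside. From below: white spigot 50 mm diameter (0 to 26 mm, chamfered foot), blue head with white band, 72 mm diameter (26 to 48), upright blue bar grip 60 long, 14 thick (48 to 78). z is its axis, up; x runs along the bar: grip the bar across y. A half turn changes nothing
- cartridge: the same cartridge, origin at the centre of its underside, same axes. Two orange lugs stand out of the spigot at +x and -x, in line with the bar, 10 to 15 mm above the underside, reaching 31.5 mm from the axis, 24 degrees wide, undersides chamfered
- extractor: bench dust extractor, white housing 140 (x) by 130 (y) mm, lid at 58 mm, cannot move; origin at the centre of its underside, z up, front (switch, red line on the lid) at -x. Round grey collar with a brass lip round the socket in the middle of the lid
- socket_mouth (a point): centre of the collar's flat top face (90 mm diameter, 70 mm above the table), axes as the extractor's. Bore 53 mm for the spigot; two opposite slots for the lugs, 31 degrees wide (3.5 degrees of play each way), roughly at front and back (extractor's x axis). The stiff collar is set up to 0.3 rad off either way about z; no reading tells this, it must be seen or felt
- plate_rest (a point): on the socket's axis, 15 mm below the mouth: top of a sprung plate at rest. At a wrong angle the lugs stop on the hard collar face, the cartridge's underside only 10 mm below the mouth; at the right angle it sinks to this plate, which pushes up with 5 N, then 0.4 N more per mm, and lifts the cartridge back here if released unturned
- lock_depth (a point): on the socket's axis, 20 mm below the mouth: the underside's place when locked. To turn under the 8 mm lip keep the underside 23 to 26 mm below the mouth (8 to 10 N; at 26 the head meets the collar). Clockwise from above: 3 mm high lock pocket at 84 to 96 degrees, then a hard stop; let go there and the spring lifts it to this depth. Part-turned it hangs at 23 mm, unlocked
- jar_mid (a point): a brown jar with a blue cap, 47 mm diameter, 81 mm tall, half-way up; bystander
- tape_mid (a point): a roll of masking tape lying flat, 98 mm diameter, 25 mm tall, its centre; bystander
- block_mid (a point): a cork-coloured sanding block 50 x 76 x 28 mm, half-way up; bystander

How it is judged:
On the way, in this order (a step that is already met when the one before it is completed fails the run):
1. the cartridge is pushed into the socket with its lugs down through the slots, not yet turned (z of cartridge_mid in the frame of socket_mouth below 0.0255 m and horizontal distance between cartridge_mid and socket_mouth below 0.005 m and angle between cartridge's own z axis and vertical below 0.12 rad and angle between the x axis of cartridge and the x axis of extractor, either way round below 0.5 rad), for 0.1 s.
2. it is turned about a quarter turn while held down below the lip (z of cartridge_mid in the frame of socket_mouth below 0.0205 m and angle between the x axis of cartridge and the y axis of extractor, either way round below 0.5 rad).
At the end, for the whole second after the job is handed in: The cartridge is at rest and upright (within 0.06 rad) in the socket, within 4 mm of its axis, its bar grip across the extractor (within 0.5 rad of its y axis) and its lugs up in the lock pockets: its underside 18.5 to 21.5 mm below the collar's top face, which the spring holds only when locked (all of step 2 and z of cartridge_mid in the frame of socket_mouth above 0.0175 m and horizontal distance between cartridge_mid and socket_mouth below 0.004 m and angle between cartridge's own z axis and vertical below 0.06 rad and linear speed of cartridge below 0.01 m/s and angular speed of cartridge below 0.1 rad/s); the robot touches nothing.
It fails at once if the cartridge is forced against the socket with more than 40 N (contact force between cartridge and extractor above 40 N).
It fails at once if the jar, the tape or the sanding block is moved by more than 20 mm (distance of any of jar_mid, tape_mid, block_mid from where it was at the start of the episode above 0.02 m).
It also fails if it takes over 64 s, if anything falls off the work surface, if the arm or the gripper's body presses on something with over 40 N, if the wrist force passes 120 N, or if a joint passes its speed limit or range.

## Robot

A 6-joint arm with a two-finger parallel gripper is mounted at the origin on a cart in front of the work surface, level with it; the furniture and walls round the work are solid. World frame = base frame: x ahead of the robot, y to its left, z up, the work surface at z = 0. Lengths are in m, angles in rad, forces in N, time in s.
With the tool pointing down it reaches from about 0.35 to 0.725 m from the base axis. Payload 6 kg.
Tool frame: the origin (TCP) lies where the fingers leave the gripper's body, on its centre line; the fingertips stand 73 mm ahead of it and the grasp point (between the pads) lies 54 mm ahead of it (env.grip_point_offset is the distance from the TCP to the grasp point, in m); z points along the fingers, y is the line along which they close (so a half turn about z gives the same grasp; the last joint's range is limited). The gripper opens to 85 mm and grips with 20 to 120 N. Pads are 22 mm wide; open, the fingers measure 114 mm over their backs; the gripper's body (76 mm by 85 mm) begins 54 mm behind the grasp point. The pads swing forward as they close: fully open they stand 13 mm farther back than shut.
Start: joints at [1.439, 0.04, 0.085, 0, -1.615, -0.334], TCP at [0.269, 0.536, 0.304] pointing down, gripper open.
Joint ranges: [-2.56, 2.56], [-1.29, 2.01], [-1.08, 1.49], [-3.29, 1.98], [-2.81, -0.18], [-2.99, 2.99]. Speed limits (rad/s): [2.57, 2.57, 3.01, 3.14, 3.14, 3.14].

## Interface

Orientations are given as a rotation vector (axis times angle).
In Python, from rig import env gives the robot as it stands. Calls block until the motion is done:
- env.move_to(position, orientation): joint-space move of the TCP to a pose.
- env.movel(position, frame=None, velocity=0.15, guard=None): straight line of the TCP; frame=None keeps the orientation; velocity is the mean speed in m/s. With guard (N) it stops when the force on the tool has changed by that much, and returns True; else False.
- env.move_j(angles): joint-space move.
- env.move_gripper(opening, strength=None): finger opening in m; strength is the grip in N (None keeps the last); returns when the fingers have stopped.
- env.pause(seconds).
- env.solve_ik(position, orientation): joint angles nearest the present ones, or None.
- env.observe(): the state.
- env.camera(name): name is "scene" or "top" or "wrist"; returns (picture, depth): 420x560x3 uint8, red, green, blue; 420x560 float32, m along the optical axis (not along the pixel's ray), 0 where there is no reading.
- env.get_calibration(name): a dict with "vertical_fov" (degrees; the focal length in pixels is half the picture's height over the tangent of half this angle, whatever the lens; pixels are square), "cx", "cy" (the principal point, pixels), "origin" and "attitude" of the camera in the world; the wrist camera has in their place "hand_eye" (4x4, takes a point from camera to tool coordinates, whose origin is the TCP and whose axes are the flange's). Camera axes: x right, y down, z forward; pixel columns grow to the right and rows downward; lengths in m; the calibration is good to about 2 mm. A picture is of the moment at which its call begins: read the wrist's pose just before it. get_calibration takes no time and is no camera call.
A pose or a line that the arm cannot do raises env.Unreachable and nothing moves.
- env.job_done(): hands the job in; it is judged then, once.
The state is a dict: "time": time; "joint_positions": joint angles; "qd": joint speeds; "effort": joint torques, N m; "tool_pos": TCP position; "orientation": TCP orientation; "contact_force": force on the tool from outside, world axes, zero at the start; "moment": the same for the moment, N m; "opening": finger opening in m; "grasp_force": force on a finger pad.
Only numpy, scipy, OpenCV 4.12 (cv2) and the standard library are available. Lean on these libraries where they do the work, as an engineer would, in place of code of your own. Each camera call takes 0.05 s, during which the arm holds its last target. There are 200 camera calls.

## Working session

There is one attempt and no reset: what is moved stays moved. The work goes in short steps, each a Python script; the robot and the scene stay as the last script left them, time stands still between calls to the robot, and variables do not carry over. Pictures are saved under pics/ and viewed, at most 10 in all, crops included, and the job is handed in when it is done.

```bash
mkdir -p pics
cat > h.py <<'E'
from rig import env
import numpy as np, cv2
from scipy.spatial.transform import Rotation as R
def snap(n,f=None):
    s=env.observe(); im,d=env.camera(n); c=env.get_calibration(n)
    if f: cv2.imwrite('pics/'+f,im[:,:,::-1])
    if n=='wrist':
        T=np.eye(4);T[:3,:3]=R.from_rotvec(s['orientation']).as_matrix();T[:3,3]=s['tool_pos'];T=T@np.array(c['hand_eye'])
    else:
        T=np.eye(4);A=np.array(c['attitude']);T[:3,:3]=A if A.shape==(3,3) else R.from_rotvec(A).as_matrix();T[:3,3]=c['origin']
    fl=im.shape[0]/2/np.tan(np.radians(c['vertical_fov'])/2)
    return im,d,T,fl,c['cx'],c['cy']
def plane(cam,uv,z):
    _,_,T,f,cx,cy=cam; uv=np.atleast_2d(uv).astype(float)
    r=np.c_[(uv[:,0]-cx)/f,(uv[:,1]-cy)/f,np.ones(len(uv))]@T[:3,:3].T
    return T[:3,3]+r*((z-T[2,3])/r[:,2])[:,None]
def cloud(cam):
    im,d,T,f,cx,cy=cam; v,u=np.indices(d.shape)
    p=np.stack([(u-cx)/f*d,(v-cy)/f*d,d],-1)@T[:3,:3].T+T[:3,3]; p[d==0]=np.nan; return p
E
python3 - <<'E'
from h import *
for n in("top","scene"):
    print(env.get_calibration(n)); snap(n,n+'.png')
print(env.get_calibration("wrist"),env.observe(),env.grip_point_offset)
E
```

```text
{'vertical_fov': 53.50478153311803, 'cx': 274.5295443165047, 'cy': 208.81386971359422, 'origin': array([0.46323801, 0.00849791, 0.93778075]), 'attitude': array([-2.21066168,  2.15608862, -0.10810526])}
{'vertical_fov': 44.67595342877904, 'cx': 276.2972267658246, 'cy': 200.28724002827718, 'origin': array([-0.02574974, -0.53622753,  0.77392882]), 'attitude': array([-2.15470634,  0.8910638 , -0.42207363])}
{'vertical_fov': 62.018059693132805, 'cx': 281.42348526819745, 'cy': 213.50071678505003, 'hand_eye': array([[ 4.12685769e-05, -9.56955262e-01, -2.90235466e-01,
         7.45219361e-02],
       [ 9.99999868e-01,  1.88038793e-04, -4.77805636e-04,
        -9.39455147e-05],
       [ 5.11814144e-04, -2.90235408e-01,  9.56955143e-01,
        -6.90835828e-02],
       [ 0.00000000e+00,  0.00000000e+00,  0.00000000e+00,
         1.00000000e+00]])} {'time': 0.1, 'joint_positions': array([ 1.43873256e+00,  4.07420073e-02,  8.39126327e-02, -4.07410772e-04,
       -1.61550413e+00, -3.33706733e-01]), 'qd': array([ 0.00070392, -0.00012641,  0.00105897,  0.00273042, -0.00155089,
       -0.0004569 ]), 'effort': array([-5.16895292e-03, -3.69351840e+01,  3.48279798e+01,  6.95152089e+00,
       -4.51436514e-03,  7.45068519e-06]), 'tool_pos': array([0.2693089, 0.5359608, 0.3029854]), 'orientation': array([ 3.05526253e+00, -7.24645358e-01, -3.92868451e-04]), 'contact_force': array([-0.90575739, -0.94198275,  0.05139875]), 'moment': array([-0.01415081,  0.07784438, -0.04242226]), 'grasp_force': 0.0, 'opening': 0.08549075027681496} 0.0539
```

View pics/top.png

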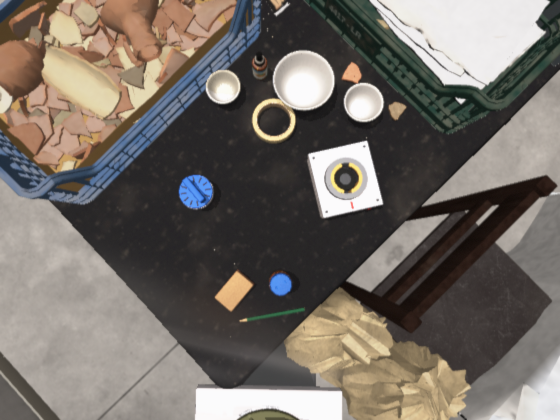

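View pics/scene.png

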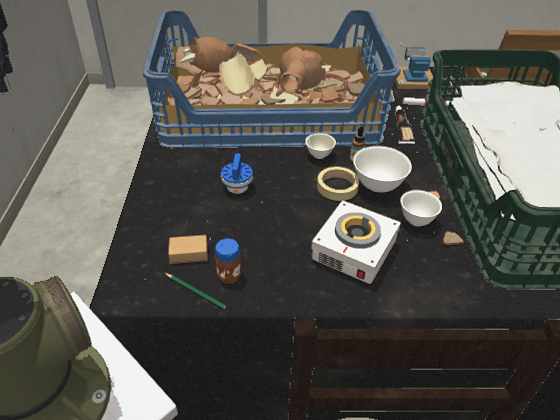

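The top view shows the cartridge near (196,192), the extractor's socket at (346,180) with the red line at (352,206), the jar at (280,285), the block at (234,291) and the tape at (274,121). The scene view agrees, so next I take close wrist views of the socket and then the cartridge.

```bash
cat >> h.py <<'E'
def rv(psi): return (R.from_euler('z',psi)*R.from_matrix(np.diag([1.,-1,-1]))).as_rotvec()
def yaw():
    m=R.from_rotvec(env.observe()['orientation']).as_matrix(); return np.arctan2(m[1,0],m[0,0])
E
python3 - <<'E'
from h import *
c=snap("top")
car=plane(c,(196,192),.06)[0]; so=plane(c,(346,180),.07)[0]; red=plane(c,(352,206),.058)[0]
print(car,so,red,'jar/block/tape',plane(c,[(280,285),(234,291),(274,121)],.04)); ey=np.arctan2(*(so-red)[[1,0]]); print('ext yaw',ey,yaw())
for t,h in((so,.27),(car,.27)):
  for p in np.arange(-3.1,3.2,.4):
    try:q=env.solve_ik([t[0],t[1],h],rv(p))
    except env.Unreachable:q=None
    if q is not None: print(round(p,2),np.round(q,2))
    else: print(round(p,2),None)
for t,n in((car,'car'),(so,'so')):
    env.move_to([t[0],t[1],.28],rv(yaw())); env.pause(.3); snap('wrist',n+'.png')
print(env.observe()['time'])
E
```

```text
[0.57055077 0.16514894 0.06      ] [ 0.60304922 -0.1509797   0.07      ] [ 0.54948686 -0.16651112  0.058     ] jar/block/tape [[ 0.37828226 -0.01777798  0.04      ]
 [ 0.36343715  0.07964723  0.04      ]
 [ 0.73492057  0.00374777  0.04      ]]
ext yaw 0.2822288184263151 -0.4658285401591313
-3.1 [ 0.08  0.1   0.08  0.   -1.56 -1.61]
-2.7 [ 0.08  0.1   0.08  0.   -1.56 -1.21]
-2.3 [ 0.08  0.1   0.08  0.   -1.56 -0.81]
-1.9 [ 0.08  0.1   0.08  0.   -1.56 -0.41]
-1.5 [ 0.08  0.1   0.08  0.   -1.56 -0.01]
-1.1 [ 0.08  0.1   0.08  0.   -1.56  0.39]
-0.7 [ 0.08  0.1   0.08  0.   -1.56  0.79]
-0.3 [ 0.08  0.1   0.08  0.   -1.56  1.19]
0.1 [ 0.08  0.1   0.08  0.   -1.56  1.59]
0.5 [ 0.08  0.1   0.08  0.   -1.56  1.99]
0.9 [ 0.08  0.1   0.08  0.   -1.56  2.39]
1.3 [ 0.08  0.1   0.08 -0.   -1.56  2.79]
1.7 None
2.1 [ 0.08  0.1   0.08  0.   -1.56 -2.69]
2.5 [ 0.08  0.1   0.08  0.   -1.56 -2.29]
2.9 [ 0.08  0.1   0.08  0.   -1.56 -1.89]
-3.1 [ 0.62  0.02  0.01  0.   -1.55 -2.15]
-2.7 [ 0.62  0.02  0.01  0.   -1.55 -1.75]
-2.3 [ 0.62  0.02  0.01  0.   -1.55 -1.35]
-1.9 [ 0.62  0.02  0.01  0.   -1.55 -0.95]
-1.5 [ 0.62  0.02  0.01  0.   -1.55 -0.55]
-1.1 [ 0.62  0.02  0.01  0.   -1.55 -0.15]
-0.7 [ 0.62  0.02  0.01  0.   -1.55  0.25]
-0.3 [ 0.62  0.02  0.01  0.   -1.55  0.65]
0.1 [ 0.62  0.02  0.01  0.   -1.55  1.05]
0.5 [ 0.62  0.02  0.01  0.   -1.55  1.45]
0.9 [ 0.62  0.02  0.01  0.   -1.55  1.85]
1.3 [ 0.62  0.02  0.01 -0.   -1.55  2.25]
1.7 [ 0.62  0.02  0.01 -0.   -1.55  2.65]
2.1 None
2.5 [ 0.62  0.02  0.01  0.   -1.55 -2.83]
2.9 [ 0.62  0.02  0.01  0.   -1.55 -2.43]
3.8
```

View pics/car.png

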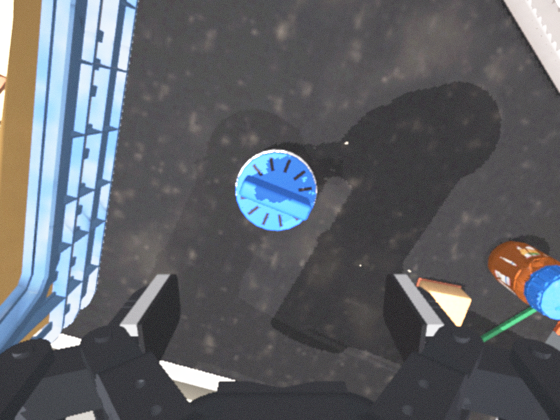

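View pics/so.png

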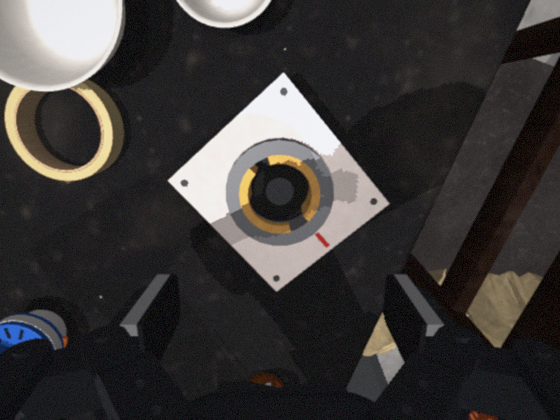

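The wrist views show the cartridge head centred near (277,190) with its bar running from about (243,183) to (308,207). The socket is centred near (280,190), with a gap in the brass lip at the upper left near (257,167). I measure the slot angle here, then the cartridge.

Run:
```python
from h import *
env.move_to([.60,-.148,.25],rv(yaw())); env.pause(.4)
c=snap('wrist'); im=c[0]; P=cloud(c)
z=P[...,2]; near=np.hypot(P[...,0]-.603,P[...,1]+.151)<.06
print('z hist',np.histogram(z[near],bins=np.arange(.03,.085,.004)))
hsv=cv2.cvtColor(im,cv2.COLOR_RGB2HSV)
v,u=np.indices(z.shape)
# collar outer circle: saturation-free grey, mid value at z>.065
m=((z>.065)&(z<.076)&near).astype(np.uint8)
k=cv2.findContours(m,cv2.RETR_EXTERNAL,cv2.CHAIN_APPROX_NONE)[0]; k=max(k,key=cv2.contourArea)
pt=plane(c,k[:,0,:],.07)[:,:2]
def circ(p):
    for _ in range(4):
        s=np.linalg.lstsq(np.c_[2*p,np.ones(len(p))],(p**2).sum(1),rcond=None)[0]; r=np.sqrt(s[2]+s[0]**2+s[1]**2)
        e=np.hypot(*(p-s[:2]).T)-r; p=p[abs(e)<max(.001,2*e.std())]
    return s[:2],r,e.std()
ctr,r,e=circ(pt); print('collar depth',ctr,r,e)
br=(hsv[...,0]>10)&(hsv[...,0]<32)&(hsv[...,1]>110)&(hsv[...,2]>60)
w=plane(c,np.c_[u.ravel(),v.ravel()],.07)[:,:2]-ctr
a=np.degrees(np.arctan2(w[:,1],w[:,0]));rr=np.hypot(*w.T)
for lo,hi in((.0275,.029),(.029,.0305)):
    s=(rr>lo)&(rr<hi); h=[br.ravel()[s&(abs((a-b+180)%360-180)<3)].mean() for b in range(-180,180,6)]
    print(lo,' '.join(f'{b}:{x:.1f}' for b,x in zip(range(-180,180,6),h)))
# housing: lid contour white via depth
m2=((z>.052)&(z<.078)&(np.hypot(P[...,0]-.603,P[...,1]+.151)<.12)).astype(np.uint8)
k=max(cv2.findContours(m2,cv2.RETR_EXTERNAL,cv2.CHAIN_APPROX_NONE)[0],key=cv2.contourArea)
q=plane(c,k[:,0,:],.058)[:,:2]; print('lid',cv2.minAreaRect((q*1000).astype(np.float32)))
x,y=286,190
uv0=np.argwhere(near); y0,x0=uv0.min(0);y1,x1=uv0.max(0)
cv2.imwrite('pics/sock.png',cv2.resize(im[y0:y1,x0:x1,::-1],None,fx=3.5,fy=3.5,interpolation=cv2.INTER_CUBIC)[:600,:800]); print(x0,y0)
# cartridge
env.move_to([.57,.165,.28],rv(-.47)); env.pause(.4)
c=snap('wrist'); im=c[0]; P=cloud(c); z=P[...,2]; near=np.hypot(P[...,0]-.5705,P[...,1]-.165)<.06
m=((z>.035)&near).astype(np.uint8)
k=max(cv2.findContours(m,cv2.RETR_EXTERNAL,cv2.CHAIN_APPROX_NONE)[0],key=cv2.contourArea)
print('head',circ(plane(c,k[:,0,:],.045)[:,:2]))
m=((z>.066)&near).astype(np.uint8); k=max(cv2.findContours(m,cv2.RETR_EXTERNAL,cv2.CHAIN_APPROX_NONE)[0],key=cv2.contourArea)
q=plane(c,k[:,0,:],.078)[:,:2]; print('bar',cv2.minAreaRect((q*1000).astype(np.float32)),'zmax',np.nanmax(z[near]))
p=P[(m>0)][:,:2]; ev=np.linalg.eigh(np.cov((p).T))[1][:,1]; print('bar PCA yaw',np.degrees(np.arctan2(ev[1],ev[0])),p.mean(0))
print(env.observe()['time'])
```

```text
z hist (array([   1,  694,  180,   74,   81, 1169, 8012,  661,  192, 6772,  202,
          0,    0]), array([0.03 , 0.034, 0.038, 0.042, 0.046, 0.05 , 0.054, 0.058, 0.062,
       0.066, 0.07 , 0.074, 0.078, 0.082]))
collar depth [ 0.60938074 -0.15094965] 0.04418354857958749 0.0002483052621122239
0.0275 -180:0.0 -174:0.0 -168:0.0 -162:0.3 -156:1.0 -150:1.0 -144:1.0 -138:1.0 -132:1.0 -126:1.0 -120:1.0 -114:1.0 -108:1.0 -102:1.0 -96:1.0 -90:1.0 -84:1.0 -78:1.0 -72:1.0 -66:1.0 -60:1.0 -54:1.0 -48:1.0 -42:1.0 -36:1.0 -30:1.0 -24:1.0 -18:1.0 -12:1.0 -6:0.0 0:0.0 6:0.0 12:0.7 18:1.0 24:1.0 30:1.0 36:1.0 42:1.0 48:1.0 54:1.0 60:1.0 66:1.0 72:1.0 78:1.0 84:1.0 90:1.0 96:1.0 102:1.0 108:1.0 114:1.0 120:1.0 126:1.0 132:1.0 138:1.0 144:1.0 150:1.0 156:1.0 162:1.0 168:1.0 174:0.0
0.029 -180:0.0 -174:0.0 -168:0.0 -162:0.1 -156:1.0 -150:1.0 -144:1.0 -138:1.0 -132:1.0 -126:1.0 -120:1.0 -114:1.0 -108:1.0 -102:1.0 -96:1.0 -90:1.0 -84:1.0 -78:1.0 -72:1.0 -66:1.0 -60:1.0 -54:1.0 -48:1.0 -42:1.0 -36:1.0 -30:1.0 -24:1.0 -18:1.0 -12:1.0 -6:0.0 0:0.0 6:0.0 12:0.8 18:1.0 24:1.0 30:1.0 36:1.0 42:1.0 48:1.0 54:1.0 60:1.0 66:1.0 72:1.0 78:1.0 84:1.0 90:1.0 96:1.0 102:1.0 108:1.0 114:1.0 120:1.0 126:1.0 132:1.0 138:1.0 144:1.0 150:1.0 156:1.0 162:1.0 168:1.0 174:0.0
lid ((609.2020263671875, -150.83444213867188), (139.47021484375, 129.51873779296875), 14.393189430236816)
58 124
head (array([0.400778  , 0.25269106]), np.float64(0.16641915977386937), np.float64(0.05734608091285375))
bar ((445.796142578125, 230.34030151367188), (438.7388916015625, 157.82803344726562), 63.063438415527344) zmax 0.3000319890142516
bar PCA yaw 63.080932265257324 [0.57964462 0.16077419]
6.15
```

View pics/sock.png

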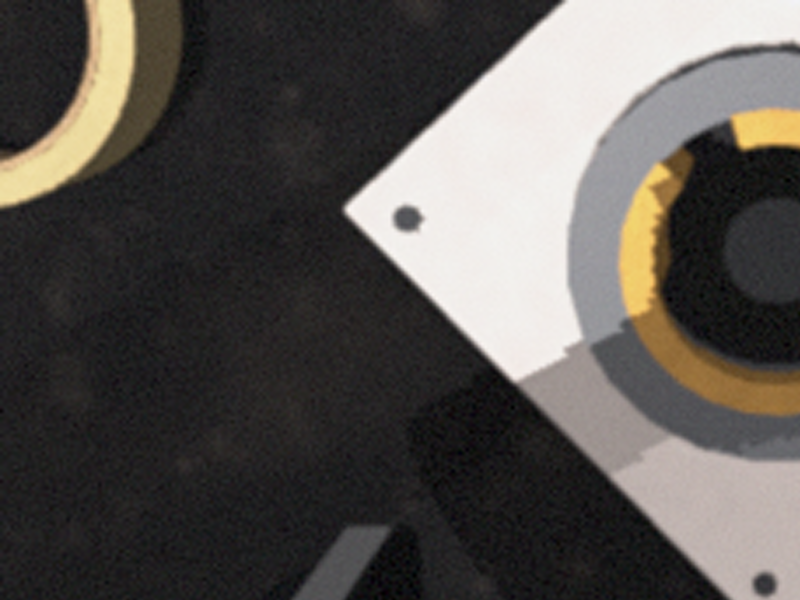

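The crop shows the grey collar with a slot in the brass at about (690,150)–(733,130). The lit side wall makes its edge ambiguous. I fix the depth masking and take one more socket look from almost straight above, along with the cartridge measurement.

Run:
```python
from h import *
c=snap('wrist'); im=c[0]; P=cloud(c); z=P[...,2]; near=np.hypot(P[...,0]-.5705,P[...,1]-.165)<.06
def circ(p):
    for _ in range(4):
        s=np.linalg.lstsq(np.c_[2*p,np.ones(len(p))],(p**2).sum(1),rcond=None)[0]; r=np.sqrt(s[2]+s[0]**2+s[1]**2)
        e=np.hypot(*(p-s[:2]).T)-r; p=p[abs(e)<max(.001,2*e.std())]
    return s[:2],r,e.std()
m=((z>.035)&(z<.09)&near).astype(np.uint8)
k=max(cv2.findContours(m,cv2.RETR_EXTERNAL,cv2.CHAIN_APPROX_NONE)[0],key=cv2.contourArea)
print('head',circ(plane(c,k[:,0,:],.045)[:,:2]))
m=((z>.066)&(z<.09)&near).astype(np.uint8); k=max(cv2.findContours(m,cv2.RETR_EXTERNAL,cv2.CHAIN_APPROX_NONE)[0],key=cv2.contourArea)
q=plane(c,k[:,0,:],.078)[:,:2]; print('bar',cv2.minAreaRect((q*1000).astype(np.float32)),'zmax',np.nanmax(z[m>0]))
p=P[(m>0)][:,:2]; ev=np.linalg.eigh(np.cov((p).T))[1][:,1]; print('bar PCA yaw',np.degrees(np.arctan2(ev[1],ev[0])),p.mean(0))
psi=.11; env.move_to([.609-.055*np.cos(psi),-.151-.055*np.sin(psi),.25],rv(psi)); env.pause(.4)
c=snap('wrist'); im=c[0]; P=cloud(c); z=P[...,2]; near=np.hypot(P[...,0]-.609,P[...,1]+.151)<.055
m=((z>.065)&(z<.078)&near).astype(np.uint8)
k=max(cv2.findContours(m,cv2.RETR_EXTERNAL,cv2.CHAIN_APPROX_NONE)[0],key=cv2.contourArea)
ctr,r,e=circ(plane(c,k[:,0,:],.07)[:,:2]); print('collar',ctr,r,e,'z',np.nanmedian(z[m>0]))
hsv=cv2.cvtColor(im,cv2.COLOR_RGB2HSV)
# polar picture, x = world angle about ctr, y = radius 24..36 mm, on z=.07
T,f,cx,cy=c[2:]; A,B=np.meshgrid(np.radians(np.arange(-60,260,.5)),np.linspace(.022,.038,64))
w=np.stack([ctr[0]+B*np.cos(A),ctr[1]+B*np.sin(A),0*A+.07],-1)-T[:3,3]; w=w@T[:3,:3]
mp=cv2.remap(im,(w[...,0]/w[...,2]*f+cx).astype(np.float32),(w[...,1]/w[...,2]*f+cy).astype(np.float32),cv2.INTER_LINEAR)
cv2.imwrite('pics/polar.png',np.vstack([cv2.resize(mp[...,::-1],(640,256)),cv2.resize(im[200:400,180:380,::-1],None,fx=1.6,fy=1.6) .repeat(2,1)]) if 0 else cv2.resize(mp[...,::-1],(640,256)))
row=mp[24:30].astype(int).mean(0); # ~28-29 mm
for a,b in((-20,40),(160,220)): print(' '.join(f'{t}:{int(row[int((t+60)*2)].sum()/3)}' for t in range(a,b,2)))
print(env.observe()['time'])
```

```text
head (array([0.57557637, 0.16902139]), np.float64(0.035933123751841246), np.float64(0.00041763485829248874))
bar ((576.342529296875, 168.22332763671875), (59.022525787353516, 15.743818283081055), 41.28926086425781) zmax 0.0791944996980174
bar PCA yaw -138.70340408326524 [0.57623201 0.16885447]
collar [ 0.6091487  -0.15073979] 0.04416686476539832 0.00022500550866706037 z 0.06866866973920993
-20:197 -18:198 -16:197 -14:197 -12:196 -10:141 -8:60 -6:51 -4:51 -2:53 0:56 2:57 4:55 6:53 8:44 10:42 12:41 14:44 16:41 18:41 20:90 22:185 24:200 26:199 28:199 30:198 32:197 34:198 36:200 38:198
160:172 162:173 164:172 166:173 168:171 170:122 172:61 174:56 176:55 178:56 180:59 182:59 184:58 186:60 188:62 190:59 192:61 194:62 196:63 198:65 200:105 202:166 204:174 206:171 208:171 210:170 212:171 214:170 216:168 218:168
7.8833
```

View pics/polar.png

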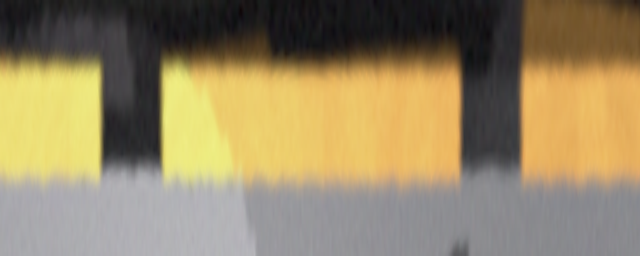

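The slots span −9.5 to 20.5° and 170.5 to 200.5°, so the collar is at about 5.5° in the world. The socket is at (0.609,−0.151), and the cartridge at (0.576,0.169) with its bar at 41.3°. Next I grasp it and make a guarded insertion.

Run:
```python
from h import *
C=[.5760,.1688]; p=.7205; S=[.6092,-.1508]; ps=np.radians(5.5)
def st(l): o=env.observe(); print(l,round(o['time'],2),np.round(o['tool_pos'],4),'F',np.round(o['contact_force'],1),'M',np.round(o['moment'],2),'op',round(o['opening'],4),'gf',round(o['grasp_force'],1),'yaw',round(np.degrees(yaw()),2))
env.move_gripper(.06)
env.move_to(C+[.19],rv(p)); print('g',env.movel(C+[.126],velocity=.08,guard=8)); st('down')
env.move_gripper(0,40); st('grip')
if env.observe()['opening']<.008: raise SystemExit('missed')
env.movel(C+[.24]); st('lift')
env.move_to(S+[.24],rv(ps)); 
env.movel(S+[.126+.074],velocity=.1); env.pause(.3); st('above')
print('hit',env.movel(S+[.126+.050],velocity=.025,guard=5)); st('touch')
snap('wrist','in.png')
```

```text
g False
down 10.47 [0.5763 0.169  0.1267] F [-0.4  1.  -0.3] M [-0.05 -0.01 -0.03] op 0.0599 gf 0.0 yaw 41.29
grip 10.94 [0.576  0.1689 0.1262] F [ 0.3  0.4 -0.1] M [0.21 0.27 0.02] op 0.0132 gf 43.0 yaw 41.29
lift 11.85 [0.5755 0.1687 0.2383] F [ 0.   0.3 -3.7] M [ 0.   -0.03  0.02] op 0.013 gf 42.5 yaw 41.28
above 13.93 [ 0.6094 -0.1508  0.2007] F [-0.2 -0.5 -2.5] M [-0.05 -0.04 -0.04] op 0.0132 gf 42.5 yaw 5.5
hit True
touch 14.71 [ 0.6091 -0.1507  0.1788] F [-0.6 -0.3  3. ] M [ 0.05 -0.11 -0.01] op 0.0135 gf 43.3 yaw 5.51
```

View pics/in.png

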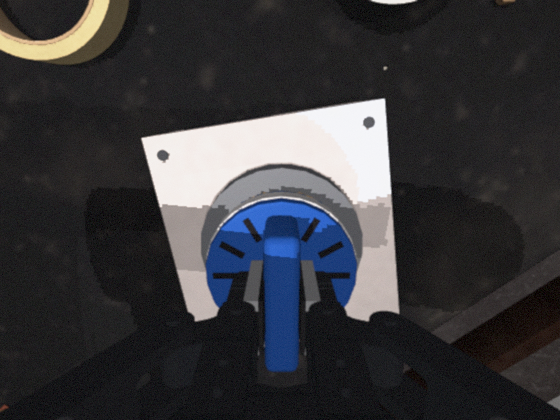

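The cartridge is gripped and has gone well past 10 mm: the underside is about 17 mm below the mouth at around 5.5 N. So the lugs are in the slots and it rests on the plate. Now I press to about 24.5 mm and turn.

Run:
```python
from h import *
S=[.6092,-.1508]; ps=5.5
def st(l): o=env.observe(); print(l,round(o['time'],2),np.round(o['tool_pos'],4),'F',np.round(o['contact_force'],1),'M',np.round(o['moment'],2),'yaw',round(np.degrees(yaw()),2)); return o
env.pause(.3); o=st('rest')
zt=.126+.070-.0245
print(env.movel(S+[zt],velocity=.02,guard=12)); env.pause(.3); o=st('press')
dz=np.clip(o['tool_pos'][2]-zt,-.003,.003); print('sag',dz)
if o['tool_pos'][2]<.174:
  for k in range(1,16):
    env.move_to(S+[zt],rv(np.radians(ps-6*k))); o=env.observe()
    if k%3==0: o=st(k)
    if np.linalg.norm(o['contact_force'])>25 or abs(o['moment'][2])>1.2: st('STOP'); break
```

```text
rest 15.06 [ 0.609  -0.1506  0.1783] F [1.3 0.  4. ] M [-0.33 -0.89 -0.04] yaw 5.5
False
press 15.82 [ 0.6092 -0.1508  0.1717] F [0.8 0.3 5.1] M [ 0.12 -0.25  0.02] yaw 5.5
sag 0.00023920446377112548
3 16.57 [ 0.6092 -0.151   0.1718] F [ 1.3 -0.6  6. ] M [-0.25 -0.3  -0.05] yaw -12.54
6 17.32 [ 0.6091 -0.1511  0.1718] F [ 0.1 -0.7  4.9] M [-0.23 -0.12 -0.06] yaw -30.54
9 18.07 [ 0.6091 -0.1511  0.1717] F [ 0.8 -0.5  5.5] M [-0.3  -0.04 -0.02] yaw -48.54
12 18.82 [ 0.609  -0.1511  0.1717] F [0.1 0.3 6.4] M [-0.21  0.07 -0.02] yaw -66.54
15 19.57 [ 0.6089 -0.1511  0.1716] F [ 0.  -1.   5.6] M [-0.2   0.11 -0.02] yaw -84.54
```

It turned freely through 90°. Now I let it rise into the pocket, test the lock with a light guarded lift, release and look.

Run:
```python
from h import *
def st(l): o=env.observe(); print(l,round(o['time'],2),np.round(o['tool_pos'],4),'F',np.round(o['contact_force'],1),'M',np.round(o['moment'],2),'op',round(o['opening'],3)); return o
S=[.6091,-.1510]
print(env.movel(S+[.180],velocity=.015,guard=10)); o=st('lift')
z=o['tool_pos'][2]
env.movel(S+[z-.0012],velocity=.02); env.pause(.2); st('relax')
env.move_gripper(.05); st('open'); env.pause(.3)
env.movel(S+[.30],velocity=.12); env.pause(.4)
c=snap('wrist','end.png'); P=cloud(c); z=P[...,2]; hsv=cv2.cvtColor(c[0],cv2.COLOR_RGB2HSV)
blue=(hsv[...,0]>95)&(hsv[...,0]<125)&(hsv[...,1]>120)&(np.hypot(P[...,0]-.609,P[...,1]+.151)<.05)
hi=blue&(z>.112)&(z<.15); print('bar top z',np.nanpercentile(z[hi],[50,90]),'head z',np.median(z[blue&(z<.112)]),'exp locked .128 / .098')
p=P[hi][:,:2]; ev=np.linalg.eigh(np.cov(p.T))[1][:,1]; print('bar yaw',np.degrees(np.arctan2(ev[1],ev[0])),p.mean(0)); st('')
```

```text
True
lift 20.0 [ 0.6089 -0.1511  0.1761] F [ 0.8 -0.7  0.7] M [-0.09 -0.38  0.02] op 0.013
relax 20.46 [ 0.6089 -0.1511  0.175 ] F [-0.8 -0.7  4.5] M [-0.23  0.67 -0.04] op 0.013
open 20.9 [ 0.609  -0.1509  0.1745] F [0.2 0.1 0.1] M [-0.    0.02 -0.01] op 0.05
bar top z [0.1267771  0.12780062] head z 0.09713448139945807 exp locked .128 / .098
bar yaw 95.3419704440596 [ 0.60990051 -0.15388987]
 22.84 [ 0.6091 -0.151   0.2999] F [0.6 0.  0.6] M [-0.02 -0.03  0.03] op 0.05
```

View pics/end.png

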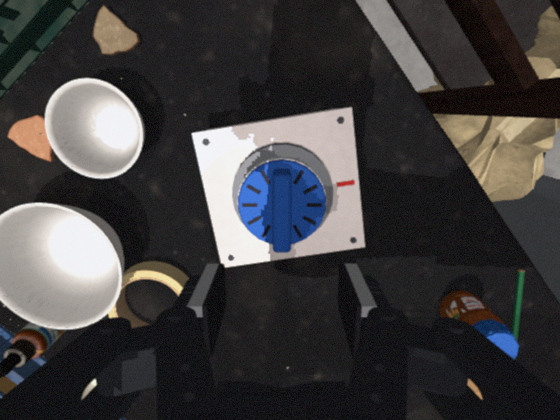

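The picture shows the cartridge seated at (282,205) with its bar across the extractor, the gripper clear of it, and the tape and jar in their places. With the camera's roughly 1.3 mm low reading corrected, the bar top is at about 0.128 m, which is the locked height.

```bash
python3 -c "
from rig import env
print(env.job_done())"
```

```text
the job is handed in; nothing more can be done
None
```

I fitted the cartridge, turned it a quarter turn clockwise to the locked height about 20 mm below the collar face, let go of it and handed the job in at about 23 s; the hand-in gave no verdict.

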